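# Switch on the microscope lamp with the stylus

### The arm

A 6-joint arm with a two-finger parallel gripper is mounted at the origin on the work surface. World frame = base frame: x ahead of the robot, y to its left, z up, the work surface at z = 0. Lengths are in m, angles in degrees, forces in N, time in s.
With the tool pointing down it reaches from about 0.375 to 0.9 m from the base axis. Payload 3.1 kg.
Tool frame: the origin (TCP) lies at the very end of the fingers, on their centre line; the grasp point (between the pads) lies bot.hold_point_z behind it (bot.hold_point_z is the distance from the TCP to the grasp point, in m); z points along the fingers, y is the line along which they close (so a half turn about z gives the same grasp; the last joint's range is limited). The gripper opens to 87 mm and grips with 3 to 60 N. Pads are 19 mm wide; open, the fingers measure 117 mm over their backs; the gripper's body (75 mm by 190 mm) begins 51 mm behind the grasp point.
Start: joints at [57.783, 30.224, 82.088, -0, 67.689, -10.227], TCP at [0.234, 0.58, 0.223] pointing down, gripper open.
Joint ranges: [-176.69, 176.69], [-43.24, 126.21], [12.49, 139.97], [-82, 262], [0, 151.66], [-163.58, 163.58]. Speed limits (degrees/s): [159.86, 159.86, 180, 180, 180, 180].

### API

Orientations are given as a 3x3 rotation matrix whose columns are the frame's x, y, z axes.
In Python, from rig import bot gives the robot as it stands.
- The arm moves only by the tool apply_moves, never from a script. Its argument "plan" is one flat list of numbers, 4 for each row, row after row: the shift along the world's x, y, z normalised to -1 to 1, where 1 is 0.05 m, then the turn about the world's z normalised to -1 to 1, where 1 is 10 degrees. A call has 1 to 12 rows; each row shifts and turns the commanded pose from where the row before left it; what a row does not reach is not made up. A row lasts 1/8 s, in which the tool goes at most 62.5 mm and 10.7 degrees, less where a joint would pass 70% of its speed; a pose out of reach is approached as far as the arm can. A call with a number of a shift or a turn outside -1 to 1 is refused whole. A call with a gripper value outside its range is refused whole. "grip" is the closure, from -1 (fully open) to 1 (shut), so that 0 is half open, set as the call begins (left out, the last holds). The fingers move at their own pace and stop on an object; the grip force is fixed at half the most. Time passes only in rows, so rows that do not move let the fingers close. It gives the time, the measured TCP pose, the force, the opening and the grip force at its end, in the units of the state.
- bot.read_state(): the state, without advancing time (a new reading comes with each control period).
- bot.capture(name): name is "scene" or "top" or "wrist"; returns (picture, depth): 420x560x3 uint8, red, green, blue; 420x560 float32, m along the optical axis (not along the pixel's ray), 0 where there is no reading.
- bot.camera_info(name): a dict with "vertical_fov" (degrees; the focal length in pixels is half the picture's height over the tangent of half this angle, whatever the lens; pixels are square), "cx", "cy" (the principal point, pixels), "rvec" (rotation vector, rad) and "tvec" (3), from world to camera coordinates, as OpenCV has them; the wrist camera has in their place "mount" (4x4, takes a point from camera to tool coordinates, whose origin is the TCP and whose axes are the flange's). Camera axes: x right, y down, z forward; pixel columns grow to the right and rows downward; lengths in m; the calibration is good to about 2 mm. A picture is of the moment at which its call begins: read the wrist's pose just before it. camera_info takes no time and is no camera call.
- bot.hand_in(): hands the job in; it is judged then, once.
Trained networks look in the newest picture that a camera, given by its name, has taken for a name from the list of things; names that differ only in an ending like _2 or _b are one class to them, and where a whole thing is asked for, a point or a joint stands for the part that bears it (a point fixed in the world has none). Each returns a list of dicts, best first, with "p" (0 to 1); they miss things now and then, are a little off and sometimes report something else, mostly with a low value. They report only what shows in the picture. A call takes as long as a camera call. They do not tell look-alikes from the thing itself.
- bot.outline_of(camera, target): "mask" (420x560 bool, what is visible of it) and "xy" ([column, row] as shares, 0 to 1, of the picture: columns of its width, rows of its height, amid what is visible of it).
- bot.pinpoint(camera, target): "xy" ([column, row] as shares, 0 to 1, of the picture: columns of its width, rows of its height: a listed point, or the origin of a listed thing).
The state is a dict: "time_s": time; "joint_positions": joint angles; "qvel": joint speeds; "tau": joint torques, N m; "position": TCP position; "tcp_rot": TCP orientation; "force": force on the tool from outside, world axes, zero at the start; "moment": the same for the moment, N m; "opening": opening from 0.0 (shut) to 1.0 (fully open); "grasp_force": force on a finger pad.
Only numpy, scipy, OpenCV 4.12 (cv2) and the standard library are available. Lean on these libraries where they do the work, as an engineer would, in place of code of your own. Each camera call takes 0.05 s, during which the arm holds its last target. There are 200 camera calls.

### The job

Switch on the microscope lamp: take the orange-handled stylus out of its stand and, with its metal tip, push down the raised end (the end with the white bar) of the green rocker until that rocker has tipped fully over. Leave the blue and yellow rockers as they are, then hang the stylus back upright in its stand by its collar and let go.

Things in the scene. Friction and masses are not known exactly. Their poses are not given: they have to be found in the camera images.
- stylus: Loose stylus, 136 mm long, about 60 g, hanging upright, tip down, in the stand's hole. Origin at the very tip, z up along its axis. From the tip up: steel shaft 12 mm in diameter to 75 mm (tapered to 6 mm over the last 6 mm), orange collar disc 52 mm in diameter from 75 to 81 mm, orange round handle 16 mm in diameter from 81 to 136 mm, to be gripped from above.
- stand_hole (a point): Centre of the round hole, 30 mm in diameter, at the upper face of the white top plate (90 x 90 x 8 mm, upper face 95 mm above the bench) of the fixed blue stand (base 100 x 100 mm). z is up. The stylus hangs here, its collar flat on the plate and its tip 75 mm below this point; below the plate the shaft hangs free.
- green_press (a point): Point to press: on top of the green rocker's half with the white bar (the far half, seen from the robot), 16 mm from its pivot, mid-width; it moves with the rocker. Off, it is 63 mm above the bench on a face sloping up 23 degrees away from the robot; fully on, 6 mm lower and level. Faces are 28 mm wide and 27 mm long either side of the pivot.
- green_rocker (a joint): Angle of the green rocker (rad): about 0 off, 0.40 fully on (stop). Grows as the half with the white bar is pushed down; takes 2 to 3 N at green_press and stays where it is left. Three rockers in black frames stand side by side 42 mm apart, in any order, on a fixed white box 116 x 156 mm, 45 mm high.
- blue_rocker (a joint): Angle of the blue rocker (rad), a bystander in the same row: starts on, about 0.38 to 0.40.
- yellow_rocker (a joint): Angle of the yellow rocker (rad), a bystander in the same row: starts off, about 0 to 0.02.
Not all that is in view belongs to the job. Leave any purple look-alike of the stylus alone.

How it is judged:
By the outcome, as a careful person would: the job done as asked, in the order asked, and still so for the second after the job is handed in, with the robot touching nothing.
It also fails if it takes over 51 s, if anything falls off the work surface, if the arm or the gripper's body presses on something with over 40 N, if the wrist force passes 120 N, or if a joint passes its speed limit or range.

## Working session

There is one attempt and no reset: what is moved stays moved. The work goes in short steps, Python scripts to look and compute and a tool call to move; the robot and the scene stay as the last step left them, time stands still between calls to the robot, and variables do not carry over. Pictures are saved under pics/ and viewed, at most 10 in all, crops included, and the job is handed in when it is done.

Besides the shell and the picture viewer there is one more tool, called as name(argument=value, ...) on one line, values as JSON. apply_moves: Moves the arm, as the interface text tells. Its arguments: {"type":"object","properties":{"plan":{"type":"array","items":{"type":"number"}},"grip":{"type":"number"}},"required":["plan"]}

```bash
mkdir -p pics; cat > h.py <<'E'
import numpy as np, cv2
from rig import bot
def cam(n):
    i=bot.camera_info(n); f=210/np.tan(np.radians(i["vertical_fov"])/2)
    if n=="wrist":
        s=bot.read_state(); T=np.eye(4); T[:3,:3]=np.array(s["tcp_rot"]); T[:3,3]=s["position"]
        T=T@np.array(i["mount"]); R=T[:3,:3]; c=T[:3,3]
    else:
        Rw=cv2.Rodrigues(np.array(i["rvec"],float))[0]; R=Rw.T; c=-R@np.array(i["tvec"],float).ravel()
    return f,i["cx"],i["cy"],R,c
def ray(C,u,v):
    f,cx,cy,R,c=C; return c, R@np.array([(u-cx)/f,(v-cy)/f,1])
def at_z(C,u,v,z):
    c,d=ray(C,u,v); return c+d*(z-c[2])/d[2]
def at_d(C,u,v,depth):
    c,d=ray(C,u,v); return c+d*depth
def cloud(C,depth,mask=None):
    f,cx,cy,R,c=C; v,u=np.nonzero((depth>0)&(mask if mask is not None else True)); z=depth[v,u]
    return np.c_[(u-cx)/f*z,(v-cy)/f*z,z]@R.T+c
def tri(rs):
    A=0;b=0
    for c,d in rs:
        d=d/np.linalg.norm(d);P=np.eye(3)-np.outer(d,d);A=A+P;b=b+P@c
    return np.linalg.solve(A,b)
E
python3 - <<'E'
from h import *
print(bot.read_state()["time_s"],bot.hold_point_z)
ims=[]
for n in("scene","top"):
    p,d=bot.capture(n); C=cam(n); ims.append(p); print(n,C[4].round(3))
    np.save(f"{n}.npy",d)
    for t in("stylus","stand_hole","green_press"):
        for r in bot.pinpoint(n,t)[:3]:
            u,v=r["xy"][0]*560,r["xy"][1]*420; dd=d[int(v),int(u)]
            print(n,t,round(r["p"],2),round(u,1),round(v,1),at_d(C,u,v,dd).round(3))
    for r in bot.outline_of(n,"stylus")[:3]:
        pc=cloud(C,d,r["mask"]); print("mask",round(r["p"],2),np.array(r["xy"])*[560,420],np.median(pc,0).round(3),pc[:,2].min().round(3),pc[:,2].max().round(3))
for n,i in zip(("scene","top"),ims): cv2.imwrite(f"pics/{n}.png",i[:,:,::-1])
E
```

```text
0.0 0.0187
scene [1.255 0.332 0.687]
scene stylus 0.77 363.1 258.6 [0.554 0.212 0.029]
scene stand_hole 0.93 367.0 230.9 [0.554 0.209 0.102]
scene green_press 0.51 191.4 194.3 [ 0.572 -0.192  0.064]
mask 0.57 [369.88  227.094] [0.554 0.211 0.104] 0.03 0.16
top [ 0.53  -0.017  0.883]
top stylus 0.7 191.3 160.5 [0.659 0.151 0.084]
top stylus 0.67 168.1 233.3 [0.543 0.184 0.1  ]
top stand_hole 0.7 153.2 232.0 [0.545 0.201 0.123]
top green_press 0.82 409.4 210.0 [ 0.579 -0.197  0.064]
top green_press 0.54 154.7 229.2 [0.549 0.198 0.125]
mask 0.8 [181.104 153.594] [0.667 0.165 0.082] -0.002 0.139
mask 0.62 [154.672 230.79 ] [0.55  0.202 0.102] 0.092 0.159
mask 0.44 [410.704 219.702] [ 0.562 -0.196  0.059] 0.048 0.071
```

View pics/scene.png

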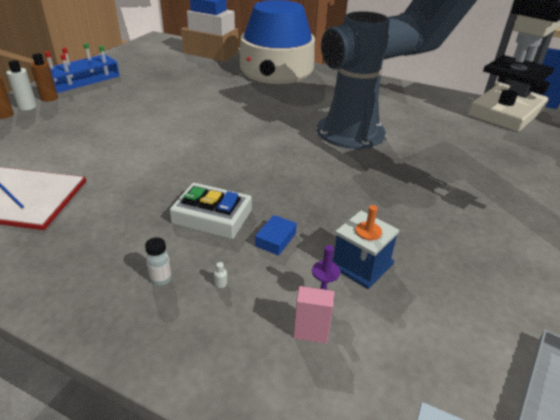

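View pics/top.png

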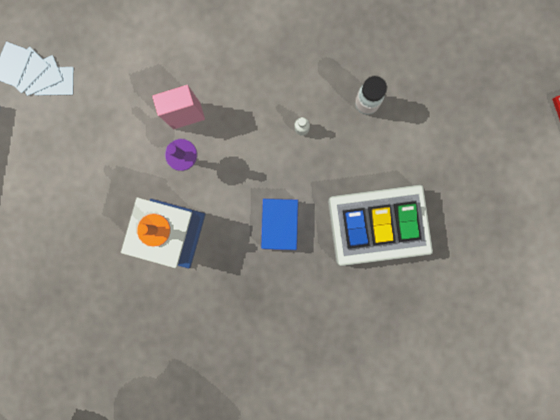

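The orange stylus is at scene (370,227) and top (154,231). The purple look-alike, at scene (326,262) and top (181,155), is to be left alone. The green rocker is at top (409,222), outermost in the row, with its white bar on the far (+x) side.

```bash
python3 - <<'E'
from h import *
from scipy.optimize import least_squares
ims=[];R={}
for n in("scene","top"):
    p=cv2.imread(f"pics/{n}.png");d=np.load(f"{n}.npy");C=cam(n)
    hsv=cv2.cvtColor(p,cv2.COLOR_BGR2HSV)
    m=(cv2.inRange(hsv,(5,150,120),(18,255,255))>0)
    u0,v0=(370,227) if n=="scene" else (154,231)
    w=np.zeros_like(m);w[v0-35:v0+35,u0-35:u0+35]=1;m&=w
    pc=cloud(C,d,m)
    print(n,"z pct",np.percentile(pc[:,2],[1,10,50,90,99]).round(3))
    for nm,s,r in(("handle",pc[(pc[:,2]>.112)&(pc[:,2]<.15)],.008),):
        f=least_squares(lambda q:np.hypot(s[:,0]-q[0],s[:,1]-q[1])-r,s[:,:2].mean(0)+(s[:,:2].mean(0)-C[4][:2])*.01,loss="soft_l1",f_scale=.002)
        print(nm,len(s),f.x.round(4))
    col=pc[(pc[:,2]>.095)&(pc[:,2]<.107)]; print("collar mid bbox",(col.min(0)+col.max(0)).round(4)/2,np.ptp(col,0).round(3))
    ttop=pc[pc[:,2]>.148]; print("top",ttop.mean(0).round(4),len(ttop))
    # white plate
    for g,lo,hi in(("green",(45,100,50),(75,255,255)),("blue",(105,150,80),(125,255,255)),("yellow",(20,130,120),(32,255,255))):
        mm=cv2.inRange(hsv,lo,hi)>0; ww=np.zeros_like(mm)
        if n=="scene": ww[180:215,180:243]=1
        else: ww[195:250,335:425]=1
        q=cloud(C,d,mm&ww);q=q[q[:,2]>.045]
        if len(q)>5:
            rect=cv2.minAreaRect(q[:,:2].astype(np.float32)); print(g,len(q),q.mean(0).round(4),np.array(rect[0]).round(4),np.array(rect[1]).round(3),round(rect[2],1),"z",q[:,2].min().round(3),q[:,2].max().round(3))
    R[n]=C
    ims.append(cv2.resize(p[v0-35:v0+35,u0-35:u0+35],(380,380),interpolation=cv2.INTER_CUBIC))
print("tri press",tri([ray(R["scene"],191.4,194.3),ray(R["top"],409.4,210.)]).round(4))
print("tri hole",tri([ray(R["scene"],367,230.9),ray(R["top"],153.2,232.)]).round(4))
q=np.array(bot.read_state()["tcp_rot"]);print(q.round(3))
d=np.load("top.npy");pc=cloud(R["top"],d);
k=(abs(pc[:,0]-.55)<.12)&(pc[:,1]>-.12)&(pc[:,1]<.1);print("bluebox max z",pc[k][:,2].max().round(3))
cv2.imwrite("pics/crop.png",np.hstack(ims))
E
```

```text
scene z pct [0.1   0.102 0.104 0.151 0.159]
handle 90 [0.5473 0.2087]
collar mid bbox [0.55045 0.21005 0.10285] [0.048 0.048 0.008]
top [0.5516 0.211  0.1557] 51
green 150 [ 0.5589 -0.1898  0.0597] [ 0.561  -0.1919] [0.054 0.031] 0.8 z 0.049 0.069
blue 196 [ 0.5485 -0.1084  0.0606] [ 0.5506 -0.1103] [0.061 0.032] 13.3 z 0.048 0.07
yellow 155 [ 0.5551 -0.1496  0.0607] [ 0.5535 -0.1515] [0.061 0.03 ] 4.0 z 0.049 0.07
top z pct [0.099 0.1   0.102 0.155 0.158]
handle 77 [0.5496 0.2071]
collar mid bbox [0.5492 0.2064 0.1019] [0.048 0.05  0.009]
top [0.5493 0.2056 0.1563] 103
green 589 [ 0.5591 -0.1956  0.0591] [ 0.5608 -0.1958] [0.055 0.03 ] 7.9 z 0.046 0.071
blue 537 [ 0.5483 -0.1124  0.0602] [ 0.551  -0.1125] [0.054 0.029] 8.2 z 0.045 0.071
yellow 581 [ 0.5543 -0.1539  0.0592] [ 0.5557 -0.1541] [0.055 0.029] 7.7 z 0.045 0.071
tri press [ 0.5766 -0.1931  0.0671]
tri hole [0.5455 0.2078 0.0957]
[[-0.927  0.374 -0.   ]
 [ 0.374  0.927 -0.   ]
 [ 0.    -0.    -1.   ]]
bluebox max z 0.071
```

View pics/crop.png

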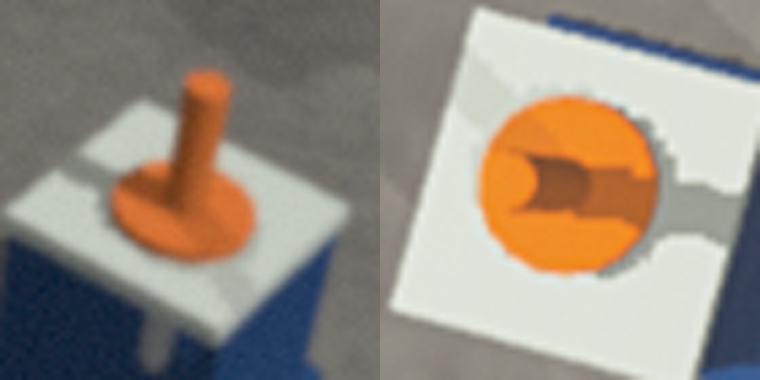

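The crop confirms an orange handle with its collar flat on the stand's white plate, at about (0.550, 0.208), collar top at z≈0.101. The purple one is elsewhere. I'll move above it and look with the wrist camera.

apply_moves(plan=[0.632,-0.744,0,0,0.632,-0.744,0,0,0.632,-0.744,0,0,0.632,-0.744,0,0,0.632,-0.744,0,0,0.632,-0.744,0,0,0.632,-0.744,0,0,0.632,-0.744,0,0,0.632,-0.744,0,0,0.632,-0.744,0,0,0,0,0,0,0,0,0,0], grip=-1)

```text
time_s: 2.0
position: [0.5495, 0.2076, 0.2224]
tcp_rot: [[-0.927, 0.375, -0.001], [0.375, 0.927, 0.0], [0.001, -0.0, -1.0]]
force: [-0.6, -0.4, 0.8]
opening: 0.997
grasp_force: 0.0
```

```bash
python3 - <<'E'
from h import *
s=bot.read_state();C=cam("wrist");p,d=bot.capture("wrist");print(s["time_s"],np.round(s["position"],4),s["force"],C[4].round(3))
hsv=cv2.cvtColor(p,cv2.COLOR_RGB2HSV);m=cv2.inRange(hsv,(5,150,100),(18,255,255))>0
pc=cloud(C,d,m);k=(abs(pc[:,0]-.55)<.05)&(abs(pc[:,1]-.208)<.05);pc=pc[k]
for lo,hi in((.095,.107),(.115,.15),(.152,.165)):
    q=pc[(pc[:,2]>lo)&(pc[:,2]<hi)]
    if len(q):
        print(lo,len(q),q.mean(0).round(4),cv2.minEnclosingCircle(q[:,:2].astype(np.float32)))
cv2.imwrite("pics/w1.png",p[:,:,::-1])
E
```

```text
2.0 [0.5495 0.2076 0.2224] [-0.60221655 -0.35023856  0.79923301] [0.478 0.237 0.385]
0.095 1609 [0.5445 0.21   0.101 ] ((0.5481632947921753, 0.20779357850551605), 0.026121728122234344)
0.115 190 [0.5429 0.2111 0.1335] ((0.5468859672546387, 0.209525465965271), 0.007760075386613607)
0.152 309 [0.548  0.2092 0.1557] ((0.5485800504684448, 0.20897825062274933), 0.007897213101387024)
```

View pics/w1.png

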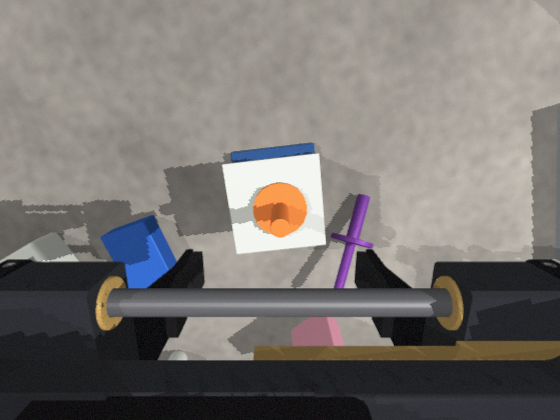

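The wrist view has the stylus at (280,210), centred between the fingers, at (0.5487, 0.2086). Now I'll descend and grip.

apply_moves(plan=[-0.02,0.02,-0.377,0,0,0,-0.377,0,0,0,-0.377,0,0,0,-0.377,0,0,0,-0.377,0,0,0,-0.377,0,0,0,0,0,0,0,0,0])

```text
time_s: 3.05
position: [0.5489, 0.2094, 0.1101]
tcp_rot: [[-0.928, 0.373, 0.001], [0.373, 0.928, 0.0], [-0.001, 0.001, -1.0]]
force: [0.2, -0.1, -0.3]
opening: 0.999
grasp_force: 0.0
```

apply_moves(plan=[0,0,0,0,0,0,0,0,0,0,0,0,0,0,0,0,0,0,0,0,0,0,0,0,0,0,0,0,0,0,0,0], grip=1)

```text
time_s: 4.05
position: [0.549, 0.2085, 0.1094]
tcp_rot: [[-0.927, 0.374, -0.0], [0.374, 0.927, -0.0], [0.0, -0.0, -1.0]]
force: [0.6, 0.1, -0.3]
opening: 0.174
grasp_force: 30.2
```

Gripped: opening 0.174 is about 15 mm. Lift straight up 0.12 m.

apply_moves(plan=[0,0,0.3,0,0,0,0.3,0,0,0,0.3,0,0,0,0.3,0,0,0,0.3,0,0,0,0.3,0,0,0,0.3,0,0,0,0.3,0,0,0,0,0])

```text
time_s: 5.18
position: [0.55, 0.2087, 0.231]
tcp_rot: [[-0.927, 0.374, 0.003], [0.374, 0.927, 0.001], [-0.003, 0.002, -1.0]]
force: [-0.6, 0.5, -1.1]
opening: 0.174
grasp_force: 30.0
```

```bash
cat > tip.py <<'E'
from h import *
# where the held stylus' collar / handle show, in scene and top
for n in("scene","top","wrist"):
    s=bot.read_state();C=cam(n);p,d=bot.capture(n)
    hsv=cv2.cvtColor(p,cv2.COLOR_RGB2HSV);m=cv2.inRange(hsv,(5,150,100),(18,255,255))>0
    pc=cloud(C,d,m);t=np.array(s["position"]);k=(np.hypot(*(pc[:,:2]-t[:2]).T)<.04)&(abs(pc[:,2]-t[2])<.05);pc=pc[k]
    if len(pc)<20: print(n,"none");continue
    c,r=cv2.minEnclosingCircle(pc[:,:2].astype(np.float32))
    A=np.c_[pc[:,:2]-t[:2],np.ones(len(pc))];co=pc[:,2]<t[2]+.0; 
    print(n,len(pc),"circle-tcp",(np.array(c)-t[:2]).round(4),round(r,4),"z-tcp pct",(np.percentile(pc[:,2],[2,50,98])-t[2]).round(4))
    q=bot.pinpoint(n,"stylus")[:2]
    for r in q: print("  pin",round(r["p"],2),np.round(np.array(r["xy"])*[560,420],1),(at_z(C,r["xy"][0]*560,r["xy"][1]*420,t[2]-.0894)-t).round(4))
    if n=="scene": cv2.imwrite(f"pics/held{s['time_s']:.1f}.png",cv2.resize(p[60:330,130:490],(800,600))[:,:,::-1])
E
python3 tip.py; ls pics
```

```text
scene 407 circle-tcp [0.002  0.0022] 0.0253 z-tcp pct [-0.0102 -0.0059  0.0484]
  pin 0.95 [370.2 211. ] [-0.0087 -0.0035 -0.0894]
  pin 0.88 [347.4 297.5] [ 0.2182  0.028  -0.0894]
top none
wrist 3771 circle-tcp [-0.0009  0.0004] 0.0255 z-tcp pct [-0.0097 -0.0079  0.0469]
crop.png
held5.2.png
scene.png
top.png
w1.png
```

Stylus held upright, collar centred on the TCP. Move over the green rocker.

apply_moves(plan=[0.053,-0.806,0,0,0.053,-0.806,0,0,0.053,-0.806,0,0,0.053,-0.806,0,0,0.053,-0.806,0,0,0.053,-0.806,0,0,0.053,-0.806,0,0,0.053,-0.806,0,0,0.053,-0.806,0,0,0.053,-0.806,0,0,0,0,0,0,0,0,0,0])

```text
time_s: 6.92
position: [0.5749, -0.1939, 0.2287]
tcp_rot: [[-0.927, 0.375, -0.002], [0.375, 0.927, 0.002], [0.002, 0.001, -1.0]]
force: [0.1, -0.3, -1.1]
opening: 0.176
grasp_force: 30.0
```

apply_moves(plan=[0,0,-0.25,0,0,0,-0.25,0,0,0,-0.25,0,0,0,-0.25,0,0,0,0,0,0,0,0,0])

```text
time_s: 7.68
position: [0.5757, -0.1946, 0.1795]
tcp_rot: [[-0.927, 0.374, 0.0], [0.374, 0.927, -0.0], [-0.0, -0.0, -1.0]]
force: [0.0, 0.4, -1.0]
opening: 0.175
grasp_force: 30.0
```

```bash
python3 - <<'E'
from h import *
s=bot.read_state();C=cam("wrist");p,d=bot.capture("wrist");t=np.array(s["position"]);print(t.round(4))
hsv=cv2.cvtColor(p,cv2.COLOR_RGB2HSV)
for g,lo,hi in(("green",(45,100,40),(75,255,255)),("blue",(105,150,60),(125,255,255)),("yellow",(20,130,100),(32,255,255))):
    q=cloud(C,d,cv2.inRange(hsv,lo,hi)>0);q=q[(q[:,2]>.04)&(q[:,2]<.085)&(q[:,1]<-.08)]
    if len(q): print(g,len(q),cv2.minAreaRect(q[:,:2].astype(np.float32)),q.min(0).round(3),q.max(0).round(3))
for r in bot.pinpoint("wrist","green_press")[:2]: 
    uv=np.array(r["xy"])*[560,420];print(r["p"],uv,at_z(C,*uv,.063).round(4))
q,_=bot.capture("scene")
a=cv2.resize(q[150:270,130:290],(640,480),interpolation=cv2.INTER_CUBIC)
cv2.imwrite("pics/g1.png",np.hstack([cv2.resize(p,(400,300)),cv2.resize(a,(400,300))])[:,:,::-1])
E
```

```text
[ 0.5757 -0.1946  0.1795]
green 1583 ((0.5626794695854187, -0.19523538649082184), (0.05695129930973053, 0.03039713390171528), 6.909661769866943) [ 0.533 -0.213  0.047] [ 0.59  -0.177  0.068]
blue 1801 ((0.5521724224090576, -0.11088923364877701), (0.05650957301259041, 0.028865352272987366), 8.228772163391113) [ 0.523 -0.128  0.046] [ 0.581 -0.093  0.068]
yellow 1755 ((0.5575303435325623, -0.15267686545848846), (0.05726420879364014, 0.029762137681245804), 6.76763916015625) [ 0.528 -0.17   0.046] [ 0.587 -0.135  0.069]
0.73 [279.608 211.302] [ 0.5755 -0.1938  0.063 ]
```

View pics/g1.png

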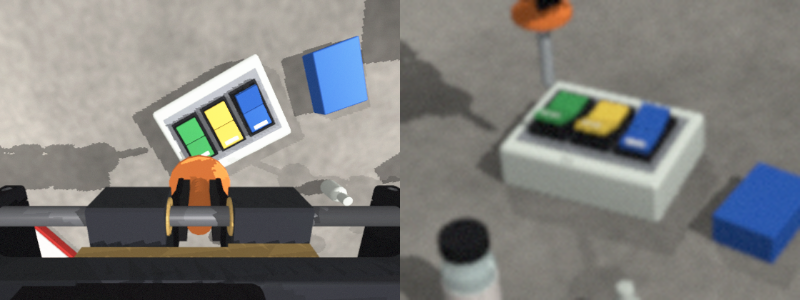

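Picture: the tip hangs over the green half with the white bar, wrist crop (200,155). Tip z≈0.090. Press in small steps.

apply_moves(plan=[0.02,0.02,-0.13,0,0,0,-0.13,0,0,0,-0.13,0,0,0,-0.12,0,0,0,-0.05,0,0,0,-0.05,0,0,0,0,0,0,0,0,0])

```text
time_s: 8.82
position: [0.5765, -0.1936, 0.149]
tcp_rot: [[-0.927, 0.374, 0.0], [0.374, 0.927, -0.0], [-0.0, -0.0, -1.0]]
force: [0.6, -0.1, 0.9]
opening: 0.177
grasp_force: 30.0
```

apply_moves(plan=[0,0,-0.02,0,0,0,-0.02,0,0,0,-0.02,0,0,0,0,0,0,0,0,0])

```text
time_s: 9.45
position: [0.5767, -0.1936, 0.1462]
tcp_rot: [[-0.927, 0.374, 0.001], [0.374, 0.927, -0.0], [-0.001, -0.0, -1.0]]
force: [0.8, -0.4, 3.6]
opening: 0.175
grasp_force: 30.0
```

apply_moves(plan=[0,0,-0.02,0,0,0,-0.02,0,0,0,0,0,0,0,0,0])

```text
time_s: 9.95
position: [0.577, -0.1937, 0.1458]
tcp_rot: [[-0.927, 0.374, 0.002], [0.374, 0.927, -0.001], [-0.002, -0.0, -1.0]]
force: [-1.1, 2.0, 10.6]
opening: 0.179
grasp_force: 30.0
```

Force rose to 10.6 N without motion, so the rocker is at its stop. Raise and check.

apply_moves(plan=[0,0,0.1,0,0,0,0.25,0,0,0,0.3,0,0,0,0.35,0,0,0,0.35,0,0,0,0.35,0,0,0,0,0,0,0,0,0])

```text
time_s: 10.95
position: [0.5761, -0.1933, 0.2287]
tcp_rot: [[-0.927, 0.374, -0.001], [0.374, 0.927, 0.0], [0.001, 0.0, -1.0]]
force: [0.3, 0.2, -0.8]
opening: 0.174
grasp_force: 30.0
```

```bash
python3 tip.py; python3 - <<'E'
from h import *
s=bot.read_state();print(s["position"])
q,d=bot.capture("scene");p,dw=bot.capture("wrist");C=cam("wrist")
hsv=cv2.cvtColor(p,cv2.COLOR_RGB2HSV)
for g,lo,hi in(("green",(45,100,40),(75,255,255)),("blue",(105,150,60),(125,255,255)),("yellow",(20,130,100),(32,255,255))):
    m=cv2.inRange(hsv,lo,hi)>0
    c=cloud(C,dw,m);c=c[(c[:,2]>.04)&(c[:,2]<.085)&(c[:,1]<-.08)]
    a=c[:,0]*.992+c[:,1]*.12;a-=(a.min()+a.max())/2
    print(g,[np.median(c[(a>l)&(a<l+.009),2]).round(4) for l in(-.025,-.015,.006,.016) if ((a>l)&(a<l+.009)).any()])
a=cv2.resize(q[170:250,160:265],(400,300),interpolation=cv2.INTER_CUBIC)
cv2.imwrite("pics/g2.png",np.hstack([cv2.resize(p,(400,300)),a])[:,:,::-1])
E
```

```text
scene 201 circle-tcp [0.0016 0.0032] 0.0257 z-tcp pct [-0.0115 -0.0063 -0.0017]
  pin 0.98 [348.5 297.6] [ 0.1894  0.4312 -0.0894]
  pin 0.8 [187.2 166.1] [-0.0032 -0.0017 -0.0894]
top none
wrist 3789 circle-tcp [-0.001   0.0006] 0.0255 z-tcp pct [-0.0098 -0.0079  0.0469]
  pin 0.88 [280.8 220.9] [ 0.0009  0.0014 -0.0894]
[ 0.57616034 -0.1932955   0.22819962]
green [np.float64(0.0652), np.float64(0.0609), np.float64(0.0571), np.float64(0.0571)]
blue [np.float64(0.0649), np.float64(0.0609), np.float64(0.0573), np.float64(0.0573)]
yellow [np.float64(0.0572), np.float64(0.0573), np.float64(0.0618), np.float64(0.0654)]
```

View pics/g2.png

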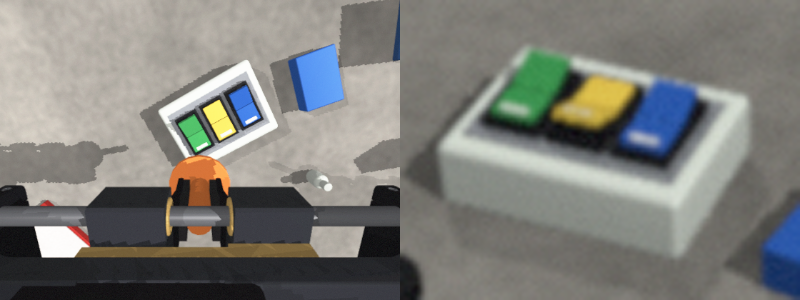

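The green profile now matches blue (bar half level at 0.057), and yellow is still off. The stylus has not shifted in the grip. Go back over the stand.

apply_moves(plan=[-0.054,0.804,0,0,-0.054,0.804,0,0,-0.054,0.804,0,0,-0.054,0.804,0,0,-0.054,0.804,0,0,-0.054,0.804,0,0,-0.054,0.804,0,0,-0.054,0.804,0,0,-0.054,0.804,0,0,-0.054,0.804,0,0,0,0,0,0,0,0,0,0])

```text
time_s: 12.8
position: [0.5494, 0.2081, 0.2288]
tcp_rot: [[-0.927, 0.374, -0.0], [0.374, 0.927, -0.001], [-0.0, -0.001, -1.0]]
force: [0.9, -0.1, -0.4]
opening: 0.175
grasp_force: 30.0
```

```bash
python3 - <<'E'
from h import *
p,d=bot.capture("top");s=bot.read_state();print(np.round(s["position"],4))
# plate from the first scene/top pictures
for n in("top","scene"):
    C=cam(n);im=cv2.imread(f"pics/{n}.png");d=np.load(f"{n}.npy")
    pc=cloud(C,d);k=(abs(pc[:,2]-.096)<.008)&(np.hypot(pc[:,0]-.548,pc[:,1]-.208)<.075);print(n,cv2.minAreaRect(pc[k][:,:2].astype(np.float32)))
C=cam("wrist");p,d=bot.capture("wrist");pc=cloud(C,d)
k=(abs(pc[:,2]-.095)<.006)&(np.hypot(pc[:,0]-.548,pc[:,1]-.208)<.075);print("wrist",cv2.minAreaRect(pc[k][:,:2].astype(np.float32)))
for n in ("wrist","scene"):
    if n=="scene":bot.capture(n)
    C=cam(n)
    for r in bot.pinpoint(n,"stand_hole")[:2]:
        uv=np.array(r["xy"])*[560,420];print(n,r["p"],at_z(C,*uv,.095).round(4))
E
```

```text
[0.5495 0.2077 0.2288]
top ((0.5458482503890991, 0.20393477380275726), (0.09094740450382233, 0.08992713689804077), 74.51309967041016)
scene ((0.5443615913391113, 0.2061922252178192), (0.09213721752166748, 0.09218078851699829), 74.46404266357422)
wrist ((0.5450425744056702, 0.2061661332845688), (0.0903276801109314, 0.09028540551662445), 74.36476135253906)
wrist 0.75 [0.5462 0.2045 0.095 ]
scene 0.81 [0.545  0.2062 0.095 ]
scene 0.58 [0.481  0.1922 0.095 ]
```

The hole centre from the plate is (0.545, 0.206), so shift −4, −2 mm and lower.

apply_moves(plan=[-0.08,-0.04,0,0,0,0,-0.25,0,0,0,-0.3,0,0,0,-0.3,0,0,0,-0.3,0,0,0,-0.3,0,0,0,-0.3,0,0,0,-0.3,0,0,0,-0.2,0,0,0,-0.08,0,0,0,0,0,0,0,0,0])

```text
time_s: 14.55
position: [0.5459, 0.2066, 0.113]
tcp_rot: [[-0.927, 0.374, 0.001], [0.374, 0.927, 0.0], [-0.001, 0.001, -1.0]]
force: [-0.1, 0.1, -0.6]
opening: 0.173
grasp_force: 30.0
```

apply_moves(plan=[0,0,-0.02,0,0,0,-0.02,0,0,0,0,0,0,0,0,0])

```text
time_s: 15.05
position: [0.5455, 0.2065, 0.1105]
tcp_rot: [[-0.927, 0.374, 0.0], [0.374, 0.927, 0.0], [-0.0, 0.0, -1.0]]
force: [0.8, -0.2, -1.9]
opening: 0.176
grasp_force: 30.0
```

apply_moves(plan=[0,0,-0.02,0,0,0,-0.01,0,0,0,0,0,0,0,0,0])

```text
time_s: 15.55
position: [0.5456, 0.2065, 0.1094]
tcp_rot: [[-0.927, 0.374, 0.0], [0.374, 0.927, 0.0], [-0.0, 0.0, -1.0]]
force: [-1.7, -0.9, 5.8]
opening: 0.181
grasp_force: 30.0
```

Collar is seated at the same height as before, with upward contact force. Release and rise.

apply_moves(plan=[0,0,0,0,0,0,0,0,0,0,0,0,0,0,0,0,0,0,0,0,0,0,0,0,0,0,0,0,0,0,0,0], grip=-1)

```text
time_s: 16.55
position: [0.5455, 0.2065, 0.109]
tcp_rot: [[-0.927, 0.374, 0.0], [0.374, 0.927, -0.0], [-0.0, -0.0, -1.0]]
force: [-1.6, -0.4, -0.7]
opening: 0.965
grasp_force: 0.0
```

apply_moves(plan=[0,0,0.15,0,0,0,0.3,0,0,0,0.4,0,0,0,0.5,0,0,0,0.5,0,0,0,0.5,0,0,0,0.5,0,0,0,0,0,0,0,0,0])

```text
time_s: 17.68
position: [0.5449, 0.2064, 0.2512]
tcp_rot: [[-0.927, 0.374, -0.001], [0.374, 0.927, -0.0], [0.001, -0.0, -1.0]]
force: [0.2, -1.4, -0.8]
opening: 1.003
grasp_force: 0.0
```

```bash
python3 - <<'E'
from h import *
s=bot.read_state();C=cam("wrist");w,d=bot.capture("wrist")
hsv=cv2.cvtColor(w,cv2.COLOR_RGB2HSV);pc=cloud(C,d,cv2.inRange(hsv,(5,150,100),(18,255,255))>0)
for lo,hi in((.095,.107),(.152,.165)):
    q=pc[(pc[:,2]>lo)&(pc[:,2]<hi)&(np.hypot(pc[:,0]-.546,pc[:,1]-.207)<.05)];print(cv2.minEnclosingCircle(q[:,:2].astype(np.float32)),q.mean(0).round(4))
p,_=bot.capture("scene")
cv2.imwrite("pics/end.png",np.hstack([cv2.resize(w,(400,300)),cv2.resize(p[170:320,165:415],(400,300))])[:,:,::-1])
E
```

```text
((0.545166015625, 0.2062937170267105), 0.025698218494653702) [0.5416 0.208  0.101 ]
((0.545515239238739, 0.20715510845184326), 0.008064628578722477) [0.5447 0.2073 0.1558]
```

View pics/end.png

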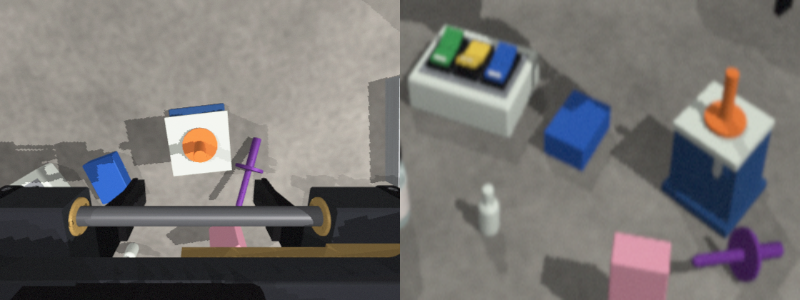

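The stylus hangs upright, centred in the hole, with its collar flat at z≈0.101; green is on, blue on, yellow off. The purple look-alike is now lying down. The wrist picture at t=2.0 s already showed it so, when the gripper had only passed well above its height. I'm leaving it alone.

```bash
python3 -c "
from rig import bot
print(bot.hand_in())"
```

```text
the job is handed in; nothing more can be done
None
```

The job is handed in at about 18 s: green rocker fully on, blue and yellow unchanged, and the orange stylus back upright in its stand and released; the purple look-alike, standing at the start, was lying down by 2 s with the arm well above it, cause unconfirmed, and I left it alone.

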